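# Wedge up a guitar-heel stack

## Task

Dry-fit the guitar heel in the wedge press: lay the loose heel block squarely on the block already in the press and then the thinner plywood caul squarely on that, each passed under the crossbar and pushed back to the stop. Then take the wedge by its handle and slide it, thin end first, straight along the middle of the caul under the crossbar until it drags snugly by feel, without ramming it, and finish while still holding it by the handle at that depth. Leave the other things on the bench where they lie.

Things in the scene. Friction and masses are not known exactly. Their poses are not given: they have to be found in the camera images.
- press: Wedge press screwed to the bench: plywood bed 210 x 150 x 24 mm, origin at the centre of its underside on the bench, x towards its back stop, z up; always turned so that its open front faces the robot. The stack stands centred on its x and y axes. The back stop is an upright plywood board 18 mm thick and 100 mm wide, its front face at x = +80 mm, its top 98 mm above the bench. Two upright 10 mm threaded rods at x = +30, y = +-48 mm, 160 mm tall, carry the crossbar
- crossbar: Wooden crossbar of the press, 40 (x) x 140 (y) x 32 mm (z), clamped rigidly on the two rods across the stack; its axes are parallel to those of the press and it lies over x = +10 to +50 mm of the press. Origin at the centre of its flat underside, 109 to 112.5 mm above the bench (set differently each time), which leaves 7 to 10.5 mm over a finished stack
- first_mid (a point): Centre of the heel block that already lies in the press, on the bed and against the back stop: pale wood 160 (x) x 56 (y) x 30 mm (z), loose
- heel_mid (a point): Centre of the loose heel block lying flat on the bench: pale wood 160 (x) x 56 (y) x 30 mm (z), 0.1 to 0.18 kg. Once home, only its front 90 mm stand clear of the crossbar, so a gripper has room when it holds the block across its width about 30 mm from its near end
- caul_mid (a point): Centre of the caul, a loose plywood board lying flat on the bench: 160 (x) x 56 (y) x 18 mm (z), thinner than the heel block, 0.07 to 0.14 kg; gripped like the heel block
- wedge_handle (a point): Centre of the handle of the wooden wedge, half-way up, 19 mm above its flat underside. The handle is an upright block 40 (x) x 26 (y) x 38 mm (z); in front of it the blade points along +x: 130 mm long, 34 mm wide, flat underneath, its top falling evenly from 14 mm at the handle to 3 mm at the tip. About 0.07 kg; it is snug when a push of some 5 to 20 N no longer moves it on
- wedge_tip (a point): Middle of the wedge's thin edge at its underside, 150 mm ahead (+x) of the handle's centre; same axes as the handle
- pencil: Bystander: flat green carpenter's pencil, 175 mm
- square: Bystander: try square, wooden stock 110 mm, steel blade 150 mm
- glue: Bystander: white glue bottle, 62 mm across, 165 mm tall
- offcut: Bystander: short block of pale wood 66 x 48 x 30 mm; not a heel block
- jar: Bystander: pale jar with red lid, 76 mm across, 125 mm tall
There are look-alikes about, which are no part of the job. Leave any purple or red look-alike of the part that bears wedge_handle alone. Leave any blue look-alike of the part that bears heel_mid alone.

How it is judged:
By the outcome, as a careful person would: the job done as asked, in the order asked, and still so for the second after the job is handed in, while the arm keeps its last pose, push and grip.
It also fails if it takes over 69 s, if anything falls off the work surface, if the arm or the gripper's body presses on something with over 40 N, if the wrist force passes 120 N, or if a joint passes its speed limit or range.

## Robot

A 6-joint arm with a two-finger parallel gripper is mounted at the origin on the work surface. World frame = base frame: x ahead of the robot, y to its left, z up, the work surface at z = 0. Lengths are in m, angles in degrees, forces in N, time in s.
With the tool pointing down it reaches from about 0.35 to 0.875 m from the base axis. Payload 4.2 kg.
Tool frame: the origin (TCP) lies midway between the tips of the shut fingers; the grasp point (between the pads) lies 19 mm behind it; z points along the fingers, y is the line along which they close (so a half turn about z gives the same grasp; the last joint's range is limited). The gripper opens to 87 mm and grips with 3 to 60 N. Pads are 19 mm wide; open, the fingers measure 117 mm over their backs; the gripper's body (75 mm by 190 mm) begins 51 mm behind the grasp point.
Start: joints at [81.91, 22.042, 0.453, 0, -68.411, -14.817], TCP at [0.243, 0.576, 0.223] pointing down, gripper open.
Joint ranges: [-179.83, 179.83], [-69.29, 118.12], [-61.27, 80.66], [-181.25, 117.63], [-171.15, -9.14], [-177.46, 177.46]. Speed limits (degrees/s): [159.86, 159.86, 180, 180, 180, 180].

## Interface

Orientations are given as a 3x3 rotation matrix whose columns are the frame's x, y, z axes.
In Python, from station import r, cams gives the robot as it stands.
- The arm moves only by the tool play_rows, never from a script. Its argument "commands" is text: rows parted by semicolons, each of 6 numbers parted by spaces: the shift along the world's x, y, z normalised to -1 to 1, where 1 is 30 mm, then the turn, a rotation vector about the world's x, y, z normalised to -1 to 1, where 1 is 0.15 rad. A call has 1 to 20 rows; each row shifts and turns the commanded pose from where the row before left it; what a row does not reach is not made up. A row lasts 1/10 s, in which the tool goes at most 50 mm and 8.59 degrees, less where a joint would pass 70% of its speed; a pose out of reach is approached as far as the arm can. A call with a number of a shift or a turn outside -1 to 1 is refused whole. A call with a gripper value outside its range is refused whole. "grip" is the finger opening in mm, from 0 to 87, set as the call begins (left out, the last holds). The fingers move at their own pace and stop on an object; the grip force is fixed at half the most. Time passes only in rows, so rows that do not move let the fingers close. It gives the time, the measured TCP pose, the force, the opening and the grip force at its end, in the units of the state.
- r.sense(): the state, without advancing time (a new reading comes with each control period).
- cams.capture(name): name is "scene" or "top" or "wrist"; returns (picture, depth): 400x640x3 uint8, blue, green, red; 400x640 float32, m along the optical axis (not along the pixel's ray), 0 where there is no reading.
- cams.camera_info(name): a dict with "mtx" (3x3 intrinsics, pixels), "k1" (the pictures are not rectified: a ray, as slopes to the right and down, at radius r is drawn at 1 + k1 r^2 times it, then the intrinsics apply), "R" (3x3) and "t" (3): a world point X has camera coordinates R X + t. Camera axes: x right, y down, z forward; pixel columns grow to the right and rows downward; lengths in m; the calibration is good to about 2 mm. A picture is of the moment at which its call begins: read the wrist's pose just before it. camera_info takes no time and is no camera call; for the wrist camera it gives the pose at the moment of the call.
- r.finish_job(): hands the job in; it is judged then, once.
The state is a dict: "time_s": time; "joints": joint angles; "joint_velocities": joint speeds; "effort": joint torques, N m; "tcp_pos": TCP position; "ee_rot": TCP orientation; "wrist_force": force on the tool from outside, world axes, zero at the start; "moment": the same for the moment, N m; "gripper_width": opening from 0.0 (shut) to 1.0 (fully open); "gripper_force": force on a finger pad.
Only numpy, scipy, OpenCV 4.12 (cv2) and the standard library are available. Lean on these libraries where they do the work, as an engineer would, in place of code of your own. Each camera call takes 0.05 s, during which the arm holds its last target. There are 200 camera calls.

## Working session

There is one attempt and no reset: what is moved stays moved. The work goes in short steps, Python scripts to look and compute and a tool call to move; the robot and the scene stay as the last step left them, time stands still between calls to the robot, and variables do not carry over. Pictures are saved under pics/ and viewed, at most 10 in all, crops included, and the job is handed in when it is done.

Besides the shell and the picture viewer there is one more tool, called after "Emit:" as name(argument=value, ...) on one line, values as JSON. play_rows: Moves the arm, as the interface text tells. Scaled input: -1 to 1 covers 30 mm each way for a shift and 0.15 rad each way for a turn. Its arguments: {"type":"object","properties":{"commands":{"type":"string"},"grip":{"type":"number"}},"required":["commands"]}

```bash
mkdir -p pics; cat > h.py <<'E'
import numpy as np, cv2, json
from station import r, cams
def cap(n):
    i=cams.camera_info(n); p,d=cams.capture(n); return i,p,d
def pts(i,d):
    K=i["mtx"]; h,w=d.shape; v,u=np.mgrid[:h,:w].astype(float)
    a=np.stack([(u-K[0][2])/K[0][0],(v-K[1][2])/K[1][1]],-1); b=a.copy()
    for _ in range(8): b=a/(1+i["k1"]*(b**2).sum(-1,keepdims=True))
    c=np.concatenate([b,np.ones((h,w,1))],-1)*d[...,None]
    return (c-np.array(i["t"]))@np.array(i["R"])   # R^T (c-t)
E
python3 - <<'E'
from h import *
for n in("top","scene"):
    i,p,d=cap(n); cv2.imwrite(f"pics/{n}.png",p); np.savez(f"{n}.npz",p=p,P=pts(i,d),d=d); print(n,i["t"],np.round(i["R"],2).tolist())
s=r.sense(); print(s["time_s"],s["tcp_pos"],s["wrist_force"],s["gripper_width"],np.round(s["ee_rot"],3).tolist())
E
```

```text
top [5.27995531e-04 4.56082888e-01 1.60284052e+00] [[0.02, -1.0, -0.02], [-1.0, -0.02, -0.05], [0.05, 0.02, -1.0]]
scene [ 0.40951365 -0.06450455  1.93829531] [[-0.87, 0.48, -0.02], [0.29, 0.49, -0.82], [-0.39, -0.73, -0.57]]
0.1 [0.24304171 0.57522865 0.22155429] [0.43822522 0.04317415 0.08614762] 0.9981880507552379 [[0.921, -0.389, -0.001], [-0.389, -0.921, -0.002], [0.0, 0.002, -1.0]]
```

View pics/top.png

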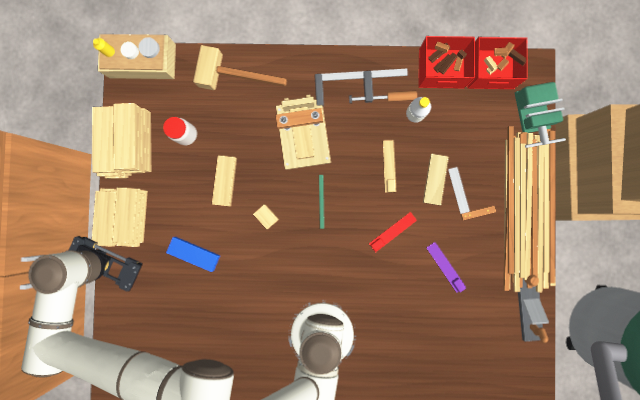

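View pics/scene.png

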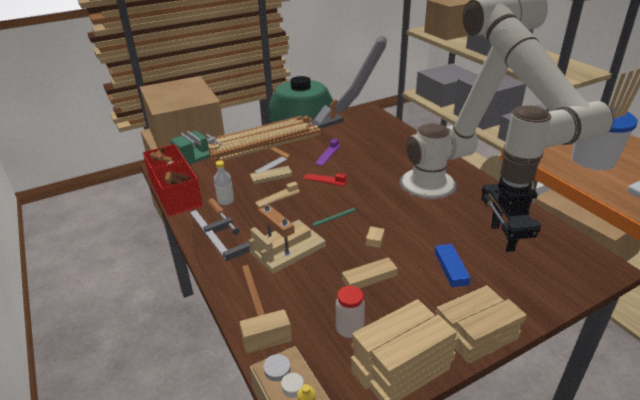

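The top view shows the press at (303,132), pale boards at (224,181) and (436,180), a pale wedge at (389,166), and red (393,232) and purple (446,267) wedges. There is also a blue block (192,253), the offcut (265,216), the pencil (321,202), the square (470,200), the glue (420,108) and the jar (180,130). Next I measure the boards by height, and the wedge and press.

```bash
cat > m.py <<'E'
from h import *
z=np.load("top.npz"); p,P=z["p"],z["P"]
def box(n,u0,u1,v0,v1,zl,zh):
    Q=P[v0:v1,u0:u1].reshape(-1,3); m=(Q[:,2]>zl)&(Q[:,2]<zh); Q=Q[m]
    (c,s,a)=cv2.minAreaRect((Q[:,:2]*1000).astype(np.float32))
    if s[0]<s[1]: a+=90
    a=(a+90)%180-90
    print(n,len(Q),"c",np.round(c,1),"size",np.round(s,1),"yaw(long)",round(a,1),"z med",round(np.median(Q[:,2])*1000,1))
print("bench z", np.median(P[240:300,330:360,2]))
box("A",205,245,148,212,.008,.06); box("B",420,452,148,208,.008,.06)
box("wedge",375,402,132,198,.0015,.06); box("handle",375,402,132,198,.022,.06)
box("press bed",270,335,90,175,.012,.035)
box("first top",270,335,90,175,.044,.064)
box("crossbar top",270,335,90,175,.13,.152)
box("stop top",270,335,90,175,.085,.105)
b=[p[110:212,200:300],p[130:215,360:460]]
cv2.imwrite("pics/crop.png",np.hstack([cv2.resize(x,(390,390),interpolation=cv2.INTER_CUBIC) for x in b]))
E
python3 m.py
```

```text
bench z -0.00048297294097579275
A 947 c [495.6 329.1] size [207.4 128.3] yaw(long) 1.9 z med 29.7
B 891 c [ 514.7 -366.1] size [ 91.2 201.7] yaw(long) -8.0 z med 17.3
wedge 904 c [ 555.3 -203.7] size [213.7  85.3] yaw(long) 0.7 z med 6.1
handle 107 c [ 485.9 -208.1] size [38.8 25.2] yaw(long) 0.6 z med 36.5
press bed 1562 c [661.2  63.6] size [256.2 190.8] yaw(long) 5.8 z med 24.2
first top 643 c [663.   71.1] size [188.6  93.8] yaw(long) 15.9 z med 54.4
crossbar top 601 c [677.4  81.4] size [ 42.4 139.9] yaw(long) -81.1 z med 141.9
stop top 211 c [735.3  91.3] size [19.7 99.3] yaw(long) -80.5 z med 97.6
```

View pics/crop.png

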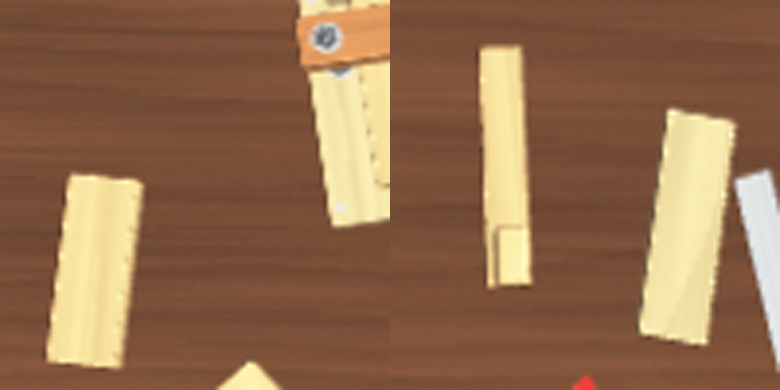

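The enlarged crop shows the left board (224,181) with its top at about 30 mm, so that is the heel. The right board (436,180) is about 18 mm high, so that is the caul. The pale wedge has its handle at the bottom (389,187). The blue block and the red and purple wedges are look-alikes, and the offcut is too short. I'll refine these poses with tighter height masks.

```bash
cat > m2.py <<'E'
from h import *
z=np.load("top.npz"); p,P=z["p"],z["P"]
def box(n,u0,u1,v0,v1,zl,zh,k=3):
    m=np.zeros(P.shape[:2],np.uint8); m[v0:v1,u0:u1]=((P[v0:v1,u0:u1,2]>zl)&(P[v0:v1,u0:u1,2]<zh))
    if k: m=cv2.morphologyEx(m,cv2.MORPH_OPEN,np.ones((k,k),np.uint8))
    _,l,st,_=cv2.connectedComponentsWithStats(m,connectivity=4); j=1+st[1:,4].argmax(); Q=P[l==j]
    (c,s,a)=cv2.minAreaRect((Q[:,:2]*1000).astype(np.float32))
    if s[0]<s[1]: a+=90
    a=(a+90)%180-90
    C=np.cov(Q[:,:2].T); w,V=np.linalg.eigh(C); pa=np.degrees(np.arctan(V[1,1]/V[0,1]))
    print(n,len(Q),"c",np.round(c,1),"mean",np.round(Q.mean(0)*1000,1),"size",np.round(s,1),"rms size",np.round(np.sqrt(12*w)*1000,1),"yaw",round(a,1),round(pa,1))
box("A",200,250,145,215,.024,.036); box("B",415,456,145,212,.012,.024)
box("handle",375,402,132,198,.032,.044,0); box("wedge",375,402,132,198,.003,.044,3)
box("bed",265,340,85,180,.020,.028); box("first front",265,340,118,180,.049,.06)
box("crossbar",265,340,85,180,.13,.152); box("stop",265,340,85,180,.092,.103,0)
E
python3 m2.py
```

```text
A 673 c [490.1 330. ] mean [487.2 331.2  30.2] size [ 57.1 157.6] rms size [ 52.7 159.7] yaw -4.6 -3.7
B 644 c [ 509.8 -355.3] mean [ 513.5 -354.3   17.7] size [ 57.5 158.8] rms size [ 53.3 158.2] yaw -7.8 -7.4
handle 90 c [ 485.9 -208.9] mean [ 483.8 -209.4   37.1] size [38.7 23.5] rms size [25.5 39.5] yaw 0.3 -2.0
wedge 395 c [ 531.1 -207. ] mean [ 526.2 -205.9   17.2] size [129.8  35.5] rms size [ 34.2 126.5] yaw 3.5 2.3
bed 33 c [613.1 130.8] mean [613.3 130.6  23.8] size [20.3 16.6] rms size [16.6 22.3] yaw 2.3 21.5
first front 371 c [617.9  73.4] mean [619.2  71.8  54.4] size [99.1 55.8] rms size [53.3 89.8] yaw 9.4 18.6
crossbar 589 c [677.6  81.4] mean [676.1  80.9 141.9] size [ 42.  139.8] rms size [ 42.6 136.3] yaw -80.7 -79.8
stop 184 c [735.3  91.3] mean [735.1  91.5  97.8] size [19.7 99.3] rms size [ 19.6 100. ] yaw -80.5 -80.9
```

Emit:
play_rows(commands="0.65 -0.8 0 0 0 0.215;0.65 -0.8 0 0 0 0.215;0.65 -0.8 0 0 0 0.215;0.65 -0.8 0 0 0 0.215;0.65 -0.8 0 0 0 0.215;0.65 -0.8 0 0 0 0.215;0.65 -0.8 0 0 0 0.215;0.65 -0.8 0 0 0 0.215;0.65 -0.8 0 0 0 0.215;0.65 -0.8 0 0 0 0.215;0 0 0 0 0 0;0 0 0 0 0 0", grip=87)

```text
time_s: 1.3
tcp_pos: [0.4383, 0.3352, 0.2222]
ee_rot: [[0.997, -0.079, -0.001], [-0.079, -0.997, -0.0], [-0.001, 0.0, -1.0]]
wrist_force: [-0.6, -0.4, 0.4]
gripper_width: 1.001
gripper_force: 0.0
```

```bash
python3 - <<'E'
from h import *
s=r.sense(); i,p,d=cap("wrist"); cv2.imwrite("pics/w1.png",p); P=pts(i,d)
print(s["time_s"],s["tcp_pos"],np.round(s["ee_rot"],3).tolist())
print("cam", -np.array(i["R"]).T@np.array(i["t"]))
m=((P[...,2]>.02)&(P[...,2]<.04)&(d>0)).astype(np.uint8)
_,l,st,_=cv2.connectedComponentsWithStats(m)
for j in range(1,len(st)):
    if st[j,4]>1500:
        Q=P[l==j]; print(st[j],Q.mean(0),cv2.minAreaRect((Q[:,:2]*1000).astype(np.float32)))
E
```

```text
1.3 [0.43830274 0.33519836 0.22216935] [[0.997, -0.079, -0.001], [-0.079, -0.997, -0.0], [-0.001, 0.0, -1.0]]
cam [0.50755624 0.33022306 0.38469583]
[  74    0   53  139 1657] [0.59133954 0.57964768 0.03009127] ((588.526611328125, 579.5086059570312), (21.837446212768555, 151.4069366455078), 84.92350769042969)
[ 473    0  141   93 7191] [0.57849645 0.08199991 0.02511685] ((592.4661865234375, 67.0342788696289), (101.0898208618164, 152.24777221679688), 8.964093208312988)
[ 301   71   48  133 6017] [0.4938574  0.32873987 0.0303013 ] ((489.35101318359375, 329.00457763671875), (55.970428466796875, 159.68997192382812), 84.65213775634766)
[ 403  190   62   58 1809] [0.37812863 0.19180462 0.02990411] ((376.1753234863281, 190.222412109375), (66.90830993652344, 48.030975341796875), 43.671409606933594)
```

View pics/w1.png

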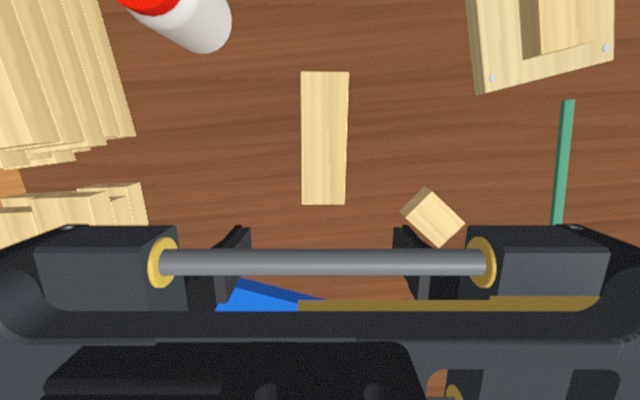

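The heel fills (301–349, 71–204): 56 × 160 mm, top at 30 mm, matching the description. Descending to grip it.

Emit:
play_rows(commands="0.04 -0.05 -1 0 0 -0.09;0 0 -1 0 0 0;0 0 -1 0 0 0;0 0 -1 0 0 0;0 0 -1 0 0 0;0 0 -1 0 0 0;0 0 -0.8 0 0 0;0 0 -0.43 0 0 0;0 0 0 0 0 0;0 0 0 0 0 0")

```text
time_s: 2.35
tcp_pos: [0.4397, 0.3352, 0.0063]
ee_rot: [[0.996, -0.09, 0.001], [-0.09, -0.996, 0.001], [0.001, -0.001, -1.0]]
wrist_force: [-0.2, 0.3, 0.9]
gripper_width: 1.001
gripper_force: 0.0
```

Emit:
play_rows(commands="0 0 0 0 0 0;0 0 0 0 0 0;0 0 0 0 0 0;0 0 0 0 0 0;0 0 0 0 0 0;0 0 0 0 0 0", grip=40)

```text
time_s: 2.95
tcp_pos: [0.4395, 0.3341, 0.006]
ee_rot: [[0.996, -0.091, 0.0], [-0.091, -0.996, -0.0], [0.0, 0.0, -1.0]]
wrist_force: [-0.6, -1.0, 2.5]
gripper_width: 0.638
gripper_force: 30.0
```

Emit:
play_rows(commands="0 0 0.5 0 0 0;0 0 0.9 0 0 0;0 0 0.9 0 0 0;0 0 0.9 0 0 0;0 0 0.6 0 0 0;0.2 -0.94 0 0 0 0.17;0.2 -0.94 0 0 0 0.17;0.2 -0.94 0 0 0 0.17;0.2 -0.94 0 0 0 0.17;0.2 -0.94 0 0 0 0.17;0.2 -0.94 0 0 0 0.17;0.2 -0.94 0 0 0 0.17;0.2 -0.94 0 0 0 0.17;0.2 -0.94 0 0 0 0.17;0.2 -0.94 0 0 0 0.17;0 0 0 0 0 0;0 0 0 0 0 0")

```text
time_s: 4.65
tcp_pos: [0.499, 0.0517, 0.1192]
ee_rot: [[0.987, 0.162, -0.001], [0.162, -0.987, -0.0], [-0.001, -0.0, -1.0]]
wrist_force: [-0.3, 0.4, -1.6]
gripper_width: 0.644
gripper_force: 30.0
```

```bash
cat > w.py <<'E'
from h import *
import sys
s=r.sense(); i,p,d=cap("wrist"); cv2.imwrite(f"pics/{sys.argv[1]}.png",p); P=pts(i,d)
np.savez("w.npz",P=P,p=p,d=d)
print(s["time_s"],np.round(s["tcp_pos"]*1000 if hasattr(s["tcp_pos"],'shape') else np.array(s["tcp_pos"])*1000,1),np.round(s["ee_rot"],3).tolist(),np.round(s["wrist_force"],1))
for a in sys.argv[2:]:
    lo,hi=map(float,a.split(","))
    m=((P[...,2]*1000>lo)&(P[...,2]*1000<hi)&(d>0)).astype(np.uint8)
    m=cv2.morphologyEx(m,cv2.MORPH_OPEN,np.ones((5,5),np.uint8))
    _,l,st,_=cv2.connectedComponentsWithStats(m)
    for j in range(1,len(st)):
        if st[j,4]>600:
            Q=P[l==j]; c,sz,an=cv2.minAreaRect((Q[:,:2]*1000).astype(np.float32))
            print(a,st[j],"z",round(np.median(Q[:,2])*1000,1),"c",np.round(c,1),"sz",np.round(sz,1),"ang",round(an,2))
E
python3 w.py w2 103,122 138,160 130,138 90,102 49,60 20,28
```

```text
4.65 [499.   51.7 119.2] [[0.987, 0.162, -0.001], [0.162, -0.987, -0.0], [-0.001, -0.0, -1.0]] [-0.3  0.4 -1.6]
138,160 [  247     0   150   248 29359] z 143.4 c [562.7  62.3] sz [115.3  75.7] ang 9.24
138,160 [ 271  275  102   25 2501] z 143.6 c [482.9  49.4] sz [16.3 56.1] ang 8.42
20,28 [ 229    0   36  155 4156] z 24.3 c [593.2 130.9] sz [122.   24.4] ang 9.05
20,28 [ 380    0   36  154 4074] z 24.4 c [614.1   5.7] sz [121.1  23.8] ang 9.1
```

View pics/w2.png

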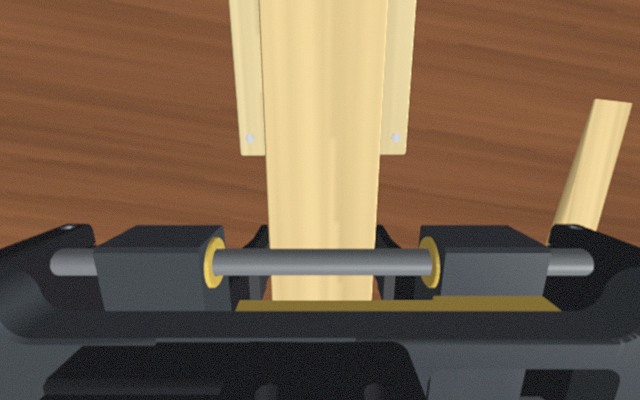

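Held block and bed agree laterally within 0.5 mm, and yaw is about 9.2°. Next I lower and insert.

Emit:
play_rows(commands="0 0 -0.6 0 0 0;0 0 -0.6 0 0 0;0 0 -0.47 0 0 0;0.59 0.096 0 0 0 0;0.59 0.096 0 0 0 0;0.59 0.096 0 0 0 0;0.59 0.096 0 0 0 0;0.59 0.096 0 0 0 0;0 0 -0.15 0 0 0;0 0 -0.1 0 0 0;0 0 0 0 0 0;0 0 0 0 0 0")

```text
time_s: 5.9
tcp_pos: [0.587, 0.0667, 0.0619]
ee_rot: [[0.986, 0.164, -0.001], [0.164, -0.986, -0.0], [-0.001, 0.0, -1.0]]
wrist_force: [0.4, -0.5, -2.1]
gripper_width: 0.64
gripper_force: 30.0
```

Emit:
play_rows(commands="0.17 0.01 0 0 0 0;0.13 0.02 -0.02 0 0 0;0.05 0.008 -0.02 0 0 0;0.033 0.005 0 0 0 0;0 0 0 0 0 0")

```text
time_s: 6.4
tcp_pos: [0.5973, 0.0672, 0.0603]
ee_rot: [[0.987, 0.163, -0.005], [0.163, -0.987, -0.001], [-0.005, 0.0, -1.0]]
wrist_force: [-5.8, -1.3, 1.3]
gripper_width: 0.639
gripper_force: 30.0
```

The heel is against the stop at the expected depth. I seat it, then release.

Emit:
play_rows(commands="0.02 0.003 -0.03 0 0 0;0 0 -0.03 0 0 0;0 0 0 0 0 0")

```text
time_s: 6.7
tcp_pos: [0.5973, 0.0671, 0.0599]
ee_rot: [[0.987, 0.163, -0.006], [0.163, -0.987, -0.002], [-0.006, 0.001, -1.0]]
wrist_force: [-10.1, -0.8, 9.1]
gripper_width: 0.644
gripper_force: 30.0
```

Emit:
play_rows(commands="0 0 0 0 0 0;0 0 0 0 0 0;0 0 0 0 0 0;0 0 0 0 0 0", grip=80)

```text
time_s: 7.1
tcp_pos: [0.6006, 0.0681, 0.0591]
ee_rot: [[0.987, 0.163, 0.001], [0.163, -0.987, 0.0], [0.001, -0.0, -1.0]]
wrist_force: [0.6, -0.8, -0.1]
gripper_width: 0.884
gripper_force: 0.0
```

Emit:
play_rows(commands="0 0 0.5 0 0 0;0 0 1 0 0 0;0 0 1 0 0 0;0 0 1 0 0 0;-0.7 -0.11 1 0 0 0;-0.9 -0.145 0.8 0 0 0;-0.9 -0.145 0 0 0 0;-0.9 -0.145 0 0 0 0;0 0 0 0 0 0;0 0 0 0 0 0", grip=87)

```text
time_s: 8.1
tcp_pos: [0.4983, 0.0517, 0.2187]
ee_rot: [[0.986, 0.164, 0.002], [0.164, -0.986, 0.0], [0.002, -0.0, -1.0]]
wrist_force: [1.1, 0.2, -0.5]
gripper_width: 1.001
gripper_force: 0.0
```

```bash
python3 w.py w3 79,89 136,148 94,102 49,58 20,28
```

```text
8.1 [498.3  51.7 218.7] [[0.986, 0.164, 0.002], [0.164, -0.986, 0.0], [0.002, -0.0, -1.0]] [ 1.1  0.2 -0.5]
79,89 [ 293   15   60  111 6300] z 84.4 c [617.1  70.5] sz [99.3 56. ] ang 9.2
20,28 [ 256   15  133  132 9673] z 24.4 c [614.7  70.2] sz [144.6 150.4] ang 9.53
```

View pics/w3.png

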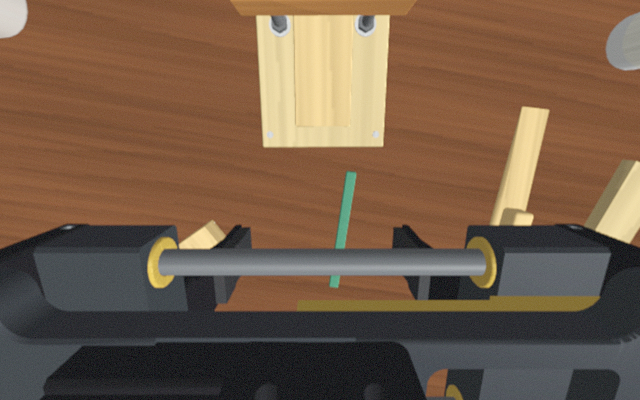

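The heel sits centred at z 84 with its front edge 25 mm behind the bed's front, as expected. Now the caul.

Emit:
play_rows(commands="-0.087 -0.953 0 0 0 -0.141;-0.087 -0.953 0 0 0 -0.141;-0.087 -0.953 0 0 0 -0.141;-0.087 -0.953 0 0 0 -0.141;-0.087 -0.953 0 0 0 -0.141;-0.087 -0.953 0 0 0 -0.141;-0.087 -0.953 0 0 0 -0.141;-0.087 -0.953 0 0 0 -0.141;-0.087 -0.953 0 0 0 -0.141;-0.087 -0.953 0 0 0 -0.141;-0.087 -0.953 0 0 0 -0.141;-0.087 -0.953 0 0 0 -0.141;-0.087 -0.953 0 0 0 -0.141;-0.087 -0.953 0 0 0 -0.141;0 0 0 0 0 0;0 0 0 0 0 0")

```text
time_s: 9.75
tcp_pos: [0.4618, -0.3494, 0.217]
ee_rot: [[0.991, -0.133, -0.001], [-0.133, -0.991, 0.001], [-0.001, -0.0, -1.0]]
wrist_force: [-0.6, -0.3, -0.5]
gripper_width: 0.999
gripper_force: 0.0
```

```bash
python3 w.py w4 12,24 33,44
```

```text
9.75 [ 461.8 -349.4  217. ] [[0.991, -0.133, -0.001], [-0.133, -0.991, 0.001], [-0.001, -0.0, -1.0]] [-0.6 -0.3 -0.5]
12,24 [502   0  11 116 881] z 14.6 c [ 576.  -585.7] sz [126.3   9.2] ang 0.05
12,24 [  0  49  52  96 856] z 18.1 c [611.3  -7.2] sz [113.3   8.2] ang 6.83
12,24 [ 301   76   47  130 5737] z 18.3 c [ 508.2 -357. ] sz [ 56.1 160.2] ang 81.79
12,24 [ 395  187   82   40 1324] z 18.6 c [ 403.4 -494.1] sz [ 22.7 109.5] ang 15.21
33,44 [  510     0   130   239 27033] z 42.2 c [ 486.8 -654. ] sz [290.9 147.5] ang 0.38
33,44 [196 164  26  33 649] z 37.9 c [ 484.6 -211.2] sz [40.  25.5] ang 3.79
```

Emit:
play_rows(commands="-0.1 -0.02 -1 0 0 -0.07;0 0 -1 0 0 0;0 0 -1 0 0 0;0 0 -1 0 0 0;0 0 -1 0 0 0;0 0 -1 0 0 0;0 0 -0.7 0 0 0;0 0 -0.4 0 0 0;0 0 0 0 0 0;0 0 0 0 0 0", grip=70)

```text
time_s: 10.8
tcp_pos: [0.4595, -0.3492, 0.0058]
ee_rot: [[0.99, -0.141, 0.001], [-0.141, -0.99, -0.001], [0.001, 0.001, -1.0]]
wrist_force: [0.1, 0.2, 0.1]
gripper_width: 0.804
gripper_force: 0.0
```

Emit:
play_rows(commands="0 0 0 0 0 0;0 0 0 0 0 0;0 0 0 0 0 0;0 0 0 0 0 0;0 0 0 0 0 0", grip=40)

```text
time_s: 11.3
tcp_pos: [0.4591, -0.3495, 0.0061]
ee_rot: [[0.99, -0.142, 0.002], [-0.142, -0.99, -0.001], [0.002, 0.001, -1.0]]
wrist_force: [-0.2, 0.8, 5.9]
gripper_width: 0.64
gripper_force: 30.0
```

Emit:
play_rows(commands="0 0 0.5 0 0 0;0 0 0.9 0 0 0;0 0 1 0 0 0;0 0 1 0 0 0;0 0 1 0 0 0;0.094 0.955 0 0 0 0.144;0.094 0.955 0 0 0 0.144;0.094 0.955 0 0 0 0.144;0.094 0.955 0 0 0 0.144;0.094 0.955 0 0 0 0.144;0.094 0.955 0 0 0 0.144;0.094 0.955 0 0 0 0.144;0.094 0.955 0 0 0 0.144;0.094 0.955 0 0 0 0.144;0.094 0.955 0 0 0 0.144;0.094 0.955 0 0 0 0.144;0.094 0.955 0 0 0 0.144;0.094 0.955 0 0 0 0.144;0.094 0.955 0 0 0 0.144;0 0 0 0 0 0")

```text
time_s: 13.3
tcp_pos: [0.4982, 0.0543, 0.1367]
ee_rot: [[0.987, 0.163, -0.0], [0.163, -0.987, 0.0], [0.0, -0.0, -1.0]]
wrist_force: [0.4, 0.2, -1.5]
gripper_width: 0.642
gripper_force: 30.0
```

```bash
python3 w.py w5 146,160 20,28
```

```text
13.3 [498.2  54.3 136.7] [[0.987, 0.163, -0.0], [0.163, -0.987, 0.0], [0.0, -0.0, -1.0]] [ 0.4  0.2 -1.5]
146,160 [  255     0   131   248 26907] z 148.5 c [561.4  65.3] sz [125.5  72.4] ang 9.12
146,160 [ 275  275   94   22 1989] z 148.9 c [475.2  50.9] sz [16.  56.1] ang 9.07
20,28 [ 238    0   32  153 3611] z 24.3 c [596. 132.] sz [128.3  22.9] ang 9.09
20,28 [ 376    0   37  152 4384] z 24.4 c [617.    8.2] sz [127.5  27.4] ang 9.49
```

Emit:
play_rows(commands="0.017 -0.1 -0.4 0 0 0;0 0 -0.6 0 0 0;0 0 -0.4 0 0 0;0 0 0 0 0 0;0 0 0 0 0 0")

```text
time_s: 13.85
tcp_pos: [0.4981, 0.0478, 0.0946]
ee_rot: [[0.987, 0.158, -0.001], [0.158, -0.987, -0.001], [-0.001, 0.0, -1.0]]
wrist_force: [0.5, 0.2, -1.0]
gripper_width: 0.638
gripper_force: 30.0
```

Emit:
play_rows(commands="-0.02 0.115 0 0 0 0;0 0 0 0 0 0;0 0 0 0 0 0;0 0 0 0 0 0")

```text
time_s: 14.25
tcp_pos: [0.498, 0.0524, 0.0954]
ee_rot: [[0.987, 0.159, 0.001], [0.159, -0.987, 0.0], [0.001, -0.0, -1.0]]
wrist_force: [0.3, -0.8, -1.2]
gripper_width: 0.64
gripper_force: 30.0
```

```bash
python3 w.py w6 101,108.5 20,28
```

```text
14.25 [498.   52.4  95.4] [[0.987, 0.159, 0.001], [0.159, -0.987, 0.0], [0.001, -0.0, -1.0]] [ 0.3 -0.8 -1.2]
101,108.5 [  264     0   119   248 23828] z 107.2 c [561.3  62.5] sz [125.7  56.4] ang 8.67
20,28 [ 220    0   50  157 6292] z 24.4 c [589.2 126.2] sz [112.5  32.7] ang 9.0
20,28 [ 375    0   51  156 6397] z 24.4 c [608.4   9.5] sz [111.8  33.1] ang 8.98
```

Emit:
play_rows(commands="0.005 -0.033 -0.03 0 0 0.047;0 0 0 0 0 0;0.36 0.058 0 0 0 0;0.36 0.058 0 0 0 0;0.36 0.058 0 0 0 0;0.36 0.058 0 0 0 0;0.36 0.058 0 0 0 0;0.36 0.058 0 0 0 0;0.36 0.058 0 0 0 0;0.36 0.058 0 0 0 0;0 0 0 0 0 0;0 0 0 0 0 0")

```text
time_s: 15.5
tcp_pos: [0.5842, 0.0652, 0.0938]
ee_rot: [[0.986, 0.166, -0.001], [0.166, -0.986, -0.0], [-0.001, -0.0, -1.0]]
wrist_force: [-0.8, 0.5, -1.2]
gripper_width: 0.636
gripper_force: 30.0
```

Emit:
play_rows(commands="0.15 0.024 -0.04 0 0 -0.03;0.15 0.024 -0.04 0 0 0;0.1 0.016 0 0 0 0;0.05 0.008 0 0 0 0;0.033 0.005 0 0 0 0;0 0 0 0 0 0")

```text
time_s: 16.1
tcp_pos: [0.5976, 0.0673, 0.0913]
ee_rot: [[0.987, 0.162, -0.003], [0.162, -0.987, -0.001], [-0.003, 0.0, -1.0]]
wrist_force: [-4.2, 0.0, -0.3]
gripper_width: 0.636
gripper_force: 30.0
```

Emit:
play_rows(commands="0.03 0.005 -0.04 0 0 0;0 0 -0.03 0 0 0;0 0 0 0 0 0")

```text
time_s: 16.4
tcp_pos: [0.5977, 0.0672, 0.0902]
ee_rot: [[0.987, 0.162, -0.004], [0.162, -0.987, -0.001], [-0.004, 0.001, -1.0]]
wrist_force: [-7.4, -0.2, 4.8]
gripper_width: 0.638
gripper_force: 30.0
```

Emit:
play_rows(commands="0 0 0 0 0 0;0 0 0 0 0 0;0 0 0 0 0 0;0 0 0 0 0 0", grip=80)

```text
time_s: 16.8
tcp_pos: [0.6005, 0.0679, 0.0898]
ee_rot: [[0.987, 0.162, 0.001], [0.162, -0.987, 0.0], [0.001, -0.0, -1.0]]
wrist_force: [0.2, 0.6, 0.2]
gripper_width: 0.886
gripper_force: 0.0
```

Emit:
play_rows(commands="0 0 0.5 0 0 0;0 0 1 0 0 0;0 0 1 0 0 0;0 0 1 0 0 0;-0.7 -0.11 0.9 0 0 0;-0.9 -0.145 0 0 0 0;-0.9 -0.145 0 0 0 0;-0.9 -0.145 0 0 0 0;0 0 0 0 0 0;0 0 0 0 0 0;0 0 0 0 0 0")

```text
time_s: 17.9
tcp_pos: [0.4987, 0.0516, 0.2218]
ee_rot: [[0.987, 0.162, 0.001], [0.162, -0.987, 0.0], [0.001, -0.0, -1.0]]
wrist_force: [0.1, -0.3, -0.8]
gripper_width: 0.919
gripper_force: 0.0
```

```bash
python3 w.py w7 97,107 79,89 49,58 20,28
```

```text
17.9 [498.7  51.6 221.8] [[0.987, 0.162, 0.001], [0.162, -0.987, 0.0], [0.001, -0.0, -1.0]] [ 0.1 -0.3 -0.8]
97,107 [ 292   17   63  110 6554] z 102.4 c [613.9  69.9] sz [93.7 56.2] ang 8.98
20,28 [ 256   17  132  130 9020] z 24.4 c [614.1  70.1] sz [143.5 150.2] ang 9.57
```

View pics/w7.png

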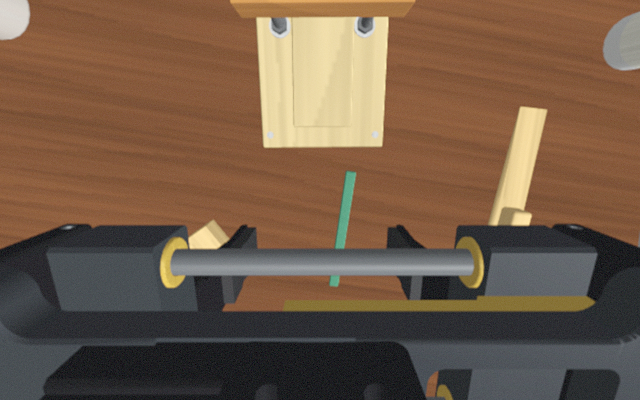

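The caul is seated and square: front edge at (293–353,126), top z 102.4, centred to about 0.2 mm. Now the wedge.

Emit:
play_rows(commands="-0.047 -0.873 0 0 0 -0.073;-0.047 -0.873 0 0 0 -0.073;-0.047 -0.873 0 0 0 -0.073;-0.047 -0.873 0 0 0 -0.073;-0.047 -0.873 0 0 0 -0.073;-0.047 -0.873 0 0 0 -0.073;-0.047 -0.873 0 0 0 -0.073;-0.047 -0.873 0 0 0 -0.073;-0.047 -0.873 0 0 0 -0.073;-0.047 -0.873 0 0 0 -0.073;0 0 0 0 0 0;0 0 0 0 0 0;0 0 0 0 0 0", grip=60)

```text
time_s: 19.25
tcp_pos: [0.484, -0.2101, 0.2213]
ee_rot: [[0.999, 0.053, -0.0], [0.053, -0.999, 0.0], [-0.0, -0.0, -1.0]]
wrist_force: [0.5, 0.7, 0.4]
gripper_width: 0.688
gripper_force: 0.0
```

```bash
python3 w.py w8 2.2,16 33,44; python3 - <<'E'
import numpy as np,cv2
z=np.load('w.npz');P,p=z['P'],z['p']
g=cv2.cvtColor(p,cv2.COLOR_BGR2HSV)
m=((g[...,2]>150)&(P[...,2]<.05)&(np.abs(P[...,1]+.21)<.06)&(P[...,0]>.44)&(P[...,0]<.7)).astype(np.uint8)
_,l,st,_=cv2.connectedComponentsWithStats(m);j=1+st[1:,4].argmax();Q=P[l==j];print(st[j],cv2.minAreaRect((Q[:,:2]*1000).astype(np.float32)))
Q=Q[(Q[:,2]<.013)]
for a,b in((.52,.55),(.6,.63)):
    q=Q[(Q[:,0]>a)&(Q[:,0]<b)]; print(q.mean(0),q[:,1].min(),q[:,1].max())
E
```

```text
19.25 [ 484.  -210.1  221.3] [[0.999, 0.053, -0.0], [0.053, -0.999, 0.0], [-0.0, -0.0, -1.0]] [0.5 0.7 0.4]
2.2,16 [ 309   58   27  108 2796] z 8.7 c [ 569.2 -205.9] sz [130.6  34. ] ang 3.09
2.2,16 [ 591   68   49  128 1586] z 11.0 c [ 561.5 -583.6] sz [ 11.1 160.7] ang 88.88
2.2,16 [ 468  139   30   86 1959] z 6.1 c [ 488.6 -429.4] sz [121.5  31.6] ang 15.43
2.2,16 [149 146  20  79 887] z 6.9 c [461.6  12.5] sz [109.4  15.4] ang 1.98
2.2,16 [276 275  67  25 954] z 11.6 c [ 318.8 -200.6] sz [ 35.3 102.8] ang 38.29
33,44 [ 603  119   37  127 2544] z 41.8 c [ 498.1 -585.7] sz [162.5  42.4] ang 16.0
33,44 [312 167  21  32 647] z 37.9 c [ 484.4 -210.5] sz [40.3 25.4] ang 2.68
[ 307   58   30  142 3974] ((544.4796142578125, -207.33987426757812), (181.18026733398438, 38.33540344238281), 2.96044659614563)
[ 0.53631243 -0.20756149  0.01082942] -0.22698896601648932 -0.18850741726615922
[ 0.61505184 -0.20332908  0.00464961] -0.22210625464619158 -0.1844778515266143
```

View pics/w8.png

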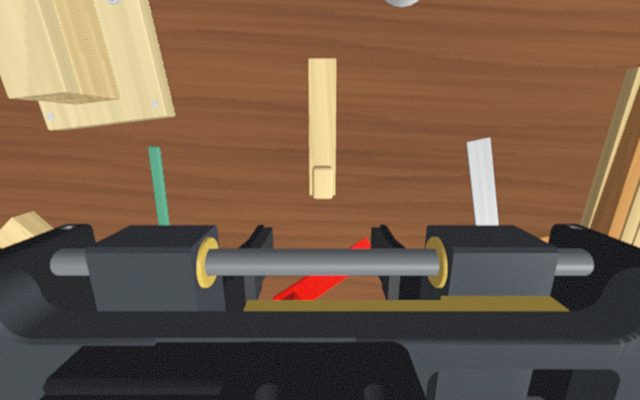

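The pale wedge lies at (322,128) with its handle at (322,182), 26 × 40 mm and 38 mm high, blade pointing +x. I'll grip the handle.

Emit:
play_rows(commands="0.015 -0.015 -1 0 0 0;0 0 -1 0 0 0;0 0 -1 0 0 0;0 0 -1 0 0 0;0 0 -1 0 0 0;0 0 -1 0 0 0;0 0 -0.8 0 0 0;0 0 -0.43 0 0 0;0 0 0 0 0 0;0 0 0 0 0 0")

```text
time_s: 20.3
tcp_pos: [0.4848, -0.2105, 0.0051]
ee_rot: [[0.999, 0.054, 0.0], [0.054, -0.999, -0.0], [0.0, 0.0, -1.0]]
wrist_force: [0.7, -0.2, -0.1]
gripper_width: 0.686
gripper_force: 0.0
```

Emit:
play_rows(commands="0 0 0 0 0 0;0 0 0 0 0 0;0 0 0 0 0 0;0 0 0 0 0 0;0 0 0 0 0 0;0 0 0 0 0 0", grip=15)

```text
time_s: 20.9
tcp_pos: [0.4844, -0.211, 0.0052]
ee_rot: [[0.999, 0.053, 0.001], [0.053, -0.999, -0.0], [0.001, 0.0, -1.0]]
wrist_force: [-1.1, 0.3, 3.8]
gripper_width: 0.385
gripper_force: 30.0
```

The opening is 33.5 mm, so the fingertips caught a wider base rather than the 26 mm handle. I'll open, raise above 14 mm and regrip.

Emit:
play_rows(commands="0 0 0 0 0 0;0 0 0 0 0 0;0 0 0.2 0 0 0;0 0 0.2 0 0 0;0 0 0 0 0 0;0 0 0 0 0 0", grip=60)

```text
time_s: 21.5
tcp_pos: [0.4843, -0.211, 0.0171]
ee_rot: [[0.999, 0.053, 0.001], [0.053, -0.999, -0.0], [0.001, 0.0, -1.0]]
wrist_force: [-0.1, -0.2, 0.2]
gripper_width: 0.683
gripper_force: 0.0
```

Emit:
play_rows(commands="0 0 0 0 0 0;0 0 0 0 0 0;0 0 0 0 0 0;0 0 0 0 0 0;0 0 0 0 0 0;0 0 0 0 0 0", grip=15)

```text
time_s: 22.1
tcp_pos: [0.4841, -0.211, 0.0167]
ee_rot: [[0.999, 0.053, -0.0], [0.053, -0.999, 0.0], [-0.0, -0.0, -1.0]]
wrist_force: [-0.4, -0.4, 1.1]
gripper_width: 0.298
gripper_force: 30.1
```

Emit:
play_rows(commands="0 0 0.5 0 0 0;0 0 0.9 0 0 0;0 0 1 0 0 0;0 0 1 0 0 0;0 0 0.77 0 0 0;-0.014 0.865 0 0 0 0.072;-0.014 0.865 0 0 0 0.072;-0.014 0.865 0 0 0 0.072;-0.014 0.865 0 0 0 0.072;-0.014 0.865 0 0 0 0.072;-0.014 0.865 0 0 0 0.072;-0.014 0.865 0 0 0 0.072;-0.014 0.865 0 0 0 0.072;-0.014 0.865 0 0 0 0.072;-0.014 0.865 0 0 0 0.072;0 0 0 0 0 0;0 0 0 0 0 0;0 0 0 0 0 0")

```text
time_s: 23.9
tcp_pos: [0.4797, 0.0479, 0.1417]
ee_rot: [[0.987, 0.16, -0.001], [0.16, -0.987, -0.0], [-0.001, 0.0, -1.0]]
wrist_force: [-0.0, -0.2, 0.2]
gripper_width: 0.298
gripper_force: 30.1
```

```bash
python3 w.py w9 97,106 20,28 124,142; python3 - <<'E'
import numpy as np
z=np.load('w.npz');P,d=z['P'],z['d']
c,s=.9871,.1599
A=P[...,0]*c+P[...,1]*s; L=-P[...,0]*s+P[...,1]*c
m=(d>0)&(P[...,2]>.118)&(P[...,2]<.15)&(abs(L+.029)<.03)&(A>.48)
for a in np.arange(.50,.66,.02):
    k=m&(A>a)&(A<a+.01)
    if k.sum()>20: print(round(a,2),k.sum(),np.round(np.array([L[k].min(),L[k].max(),np.median(L[k]),np.median(P[k][:,2])])*1000,1))
print("tip along",A[m&(P[...,2]<.135)].max()*1000)
E
```

```text
23.9 [479.7  47.9 141.7] [[0.987, 0.16, -0.001], [0.16, -0.987, -0.0], [-0.001, 0.0, -1.0]] [-0.  -0.2  0.2]
97,106 [ 277    0   15   97 1163] z 102.3 c [591.6  90.6] sz [56.7  8.2] ang 9.08
97,106 [ 352    0   14   97 1170] z 102.3 c [599.3  43.4] sz [56.8  8.4] ang 9.33
20,28 [ 235    0   57  132 5488] z 24.4 c [589.7 118.8] sz [110.9  46.4] ang 9.83
20,28 [ 351    0   56  132 5491] z 24.4 c [606.2  16.7] sz [110.4  47.7] ang 9.74
124,142 [  290     0    63   226 12648] z 134.1 c [551.4  60. ] sz [125.6  34.2] ang 9.24
0.5 1046 [-45.9 -12.2 -29.4 139.2]
0.52 959 [-46.  -12.1 -28.8 137.3]
0.54 982 [-45.8 -12.  -28.9 135.6]
0.56 1103 [-46.  -12.2 -28.9 133.9]
0.58 1155 [-45.7 -11.9 -28.9 132.2]
0.6 1242 [-46.1 -11.9 -28.9 130.5]
tip along 616.7096646064339
```

View pics/w9.png

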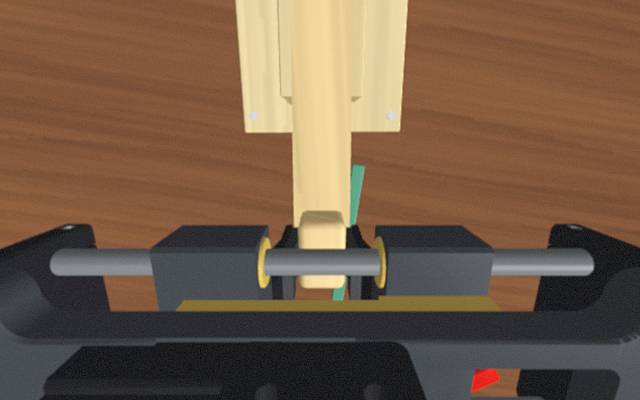

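Wedge is centred on the caul (both at lateral −29), level, and pointed along it. I lower it onto the caul and slide it in.

Emit:
play_rows(commands="0 0 -0.35 0 0 0;0 0 -0.3 0 0 0;0 0 -0.08 0 0 0;0 0 0 0 0 0;0 0 0 0 0 0")

```text
time_s: 24.45
tcp_pos: [0.4801, 0.0484, 0.1198]
ee_rot: [[0.987, 0.16, 0.0], [0.16, -0.987, -0.0], [0.0, 0.0, -1.0]]
wrist_force: [-0.1, 0.1, -0.5]
gripper_width: 0.293
gripper_force: 30.1
```

Emit:
play_rows(commands="0.3 0.049 0 0 0 0;0.3 0.049 0 0 0 0;0.3 0.049 0 0 0 0;0.3 0.049 0 0 0 0;0.3 0.049 0 0 0 0;0.3 0.049 0 0 0 0;0 0 0 0 0 0;0 0 0 0 0 0")

```text
time_s: 25.25
tcp_pos: [0.5339, 0.0573, 0.1197]
ee_rot: [[0.987, 0.16, -0.001], [0.16, -0.987, -0.0], [-0.001, 0.0, -1.0]]
wrist_force: [-0.4, -0.6, -0.5]
gripper_width: 0.297
gripper_force: 30.1
```

Emit:
play_rows(commands="0.1 0.016 -0.01 0 0 0;0.1 0.016 -0.01 0 0 0;0.1 0.016 0 0 0 0;0.1 0.016 0 0 0 0;0.1 0.016 0 0 0 0;0 0 0 0 0 0")

```text
time_s: 25.85
tcp_pos: [0.5494, 0.0598, 0.1193]
ee_rot: [[0.987, 0.16, 0.0], [0.16, -0.987, 0.0], [0.0, 0.0, -1.0]]
wrist_force: [-0.2, 0.5, -0.7]
gripper_width: 0.292
gripper_force: 30.1
```

Emit:
play_rows(commands="0.066 0.011 0 0 0 0;0.066 0.011 0 0 0 0;0.066 0.011 0 0 0 0;0 0 0 0 0 0")

```text
time_s: 26.25
tcp_pos: [0.5552, 0.0608, 0.1193]
ee_rot: [[0.987, 0.16, 0.0], [0.16, -0.987, -0.0], [0.0, 0.0, -1.0]]
wrist_force: [-0.1, -0.1, 0.3]
gripper_width: 0.3
gripper_force: 30.1
```

Emit:
play_rows(commands="0.066 0.011 0 0 0 0;0.033 0.005 0 0 0 0;0 0 0 0 0 0")

```text
time_s: 26.55
tcp_pos: [0.558, 0.0612, 0.1193]
ee_rot: [[0.987, 0.16, -0.0], [0.16, -0.987, -0.0], [-0.0, 0.0, -1.0]]
wrist_force: [0.5, -0.9, -0.4]
gripper_width: 0.301
gripper_force: 30.1
```

Emit:
play_rows(commands="0.066 0.011 0 0 0 0;0.066 0.011 0 0 0 0;0 0 0 0 0 0")

```text
time_s: 26.85
tcp_pos: [0.5619, 0.0619, 0.1191]
ee_rot: [[0.987, 0.16, -0.0], [0.16, -0.987, -0.0], [-0.0, 0.0, -1.0]]
wrist_force: [0.3, -0.0, -2.9]
gripper_width: 0.298
gripper_force: 30.0
```

Emit:
play_rows(commands="0.066 0.011 0 0 0 0;0.033 0.005 0 0 0 0;0 0 0 0 0 0")

```text
time_s: 27.15
tcp_pos: [0.564, 0.0621, 0.1189]
ee_rot: [[0.987, 0.16, -0.002], [0.16, -0.987, -0.001], [-0.002, 0.0, -1.0]]
wrist_force: [-2.4, -0.2, -0.8]
gripper_width: 0.293
gripper_force: 30.1
```

Emit:
play_rows(commands="0.033 0.005 0 0 0 0;0.033 0.005 0 0 0 0;0 0 0 0 0 0")

```text
time_s: 27.45
tcp_pos: [0.5651, 0.0621, 0.1188]
ee_rot: [[0.987, 0.16, -0.004], [0.16, -0.987, -0.001], [-0.004, 0.0, -1.0]]
wrist_force: [-5.8, 0.2, -1.0]
gripper_width: 0.299
gripper_force: 30.0
```

Emit:
play_rows(commands="0.033 0.005 0 0 0 0;0 0 0 0 0 0;0 0 0 0 0 0")

```text
time_s: 27.75
tcp_pos: [0.5654, 0.0621, 0.1188]
ee_rot: [[0.987, 0.16, -0.005], [0.16, -0.987, -0.001], [-0.005, 0.0, -1.0]]
wrist_force: [-7.8, -0.7, 0.0]
gripper_width: 0.294
gripper_force: 30.0
```

Emit:
play_rows(commands="0.033 0.005 0 0 0 0;0 0 0 0 0 0;0 0 0 0 0 0")

```text
time_s: 28.05
tcp_pos: [0.5656, 0.062, 0.1187]
ee_rot: [[0.987, 0.16, -0.007], [0.16, -0.987, -0.002], [-0.007, 0.001, -1.0]]
wrist_force: [-8.6, 0.5, 1.5]
gripper_width: 0.293
gripper_force: 30.0
```

Emit:
play_rows(commands="0.033 0.005 0 0 0 0;0.017 0.003 0 0 0 0;0 0 0 0 0 0;0 0 0 0 0 0;0 0 0 0 0 0")

```text
time_s: 28.55
tcp_pos: [0.5658, 0.062, 0.1187]
ee_rot: [[0.987, 0.16, -0.01], [0.16, -0.987, -0.002], [-0.01, 0.001, -1.0]]
wrist_force: [-12.5, -0.5, 4.1]
gripper_width: 0.297
gripper_force: 30.0
```

```bash
python3 w.py w10 97,106 20,28; python3 - <<'E'
from h import *
i,p,d=cap("scene"); cv2.imwrite("pics/s2.png",cv2.resize(p[170:290,210:370],(800,600),interpolation=cv2.INTER_CUBIC))
s=r.sense(); print(s["time_s"],s["wrist_force"],s["gripper_width"])
E
```

```text
28.55 [565.8  62.  118.7] [[0.987, 0.16, -0.01], [0.16, -0.987, -0.002], [-0.01, 0.001, -1.0]] [-12.5  -0.5   4.1]
97,106 [ 275   85   19  143 2090] z 102.3 c [609.4  92.9] sz [89.6  9.9] ang 8.84
97,106 [ 350   84   19  142 2207] z 102.3 c [618.   47.2] sz [88.3 10.7] ang 9.72
20,28 [ 234   85   46  139 5310] z 24.3 c [596.  125.5] sz [124.6  35.8] ang 8.97
20,28 [ 364   84   45  140 5279] z 24.3 c [614.6  12. ] sz [125.7  35.4] ang 9.6
28.65 [-11.95365098  -0.58617279   3.82059794] 0.2979586015894047
```

View pics/s2.png

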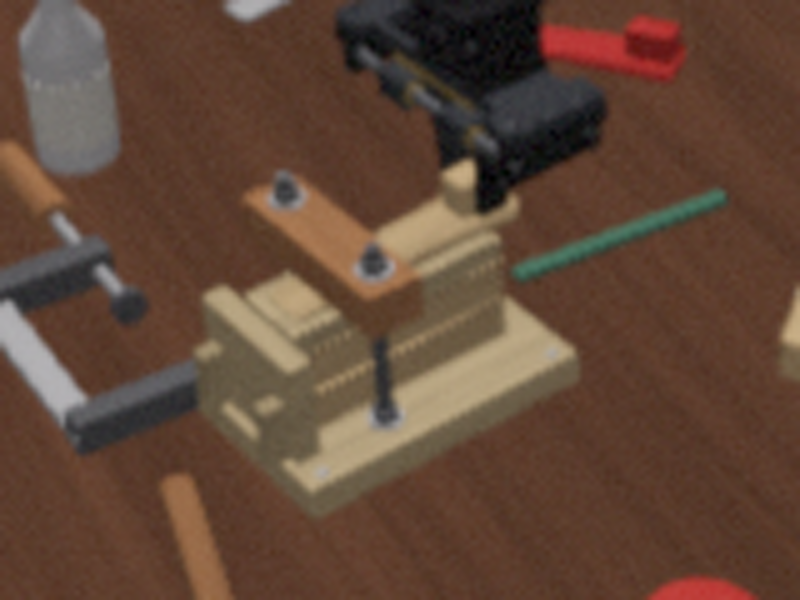

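The stack sits flush against the stop. The wedge tip shows centred behind the crossbar at (300,295), the handle is held at (460,190), and the wedge is stalled at about 12 N. I'm handing the job in.

```bash
python3 -c "
from h import *
print(r.finish_job())"
```

```text
the job is handed in; nothing more can be done
None
```

The heel and then the caul are seated squarely against the stop, and the wedge is held by its handle, snug under the crossbar at about 12 N; handed in at 28.65 s with no verdict returned.

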